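Hang the round tension weight on the latching peg

TASK

Hang the tension weight with the round body by its eye on the latching peg, the one with the little drop flap above it: push the eye along the peg past the flap so that the flap swings up and then falls shut behind it, and leave the weight hanging freely from the peg. Leave the square-bodied weight standing where it is.

Things in the scene. Friction and masses are not known exactly. Their poses are not given: they have to be found in the camera images.
- weight_bar (a point): Centre of the crossbar over the eye of the loose round steel weight (0.55 kg, body 56 dia x 30 high): 80 above its underside. On the body an upright yoke, 10 thick (x), 56 wide (y); eye along x, 36 wide, 38 high; crossbar 8 high; beside it two ears, tips 18 above this point. Grip from above across the ears (56 mm, along y), 11 above this point. z up, same front and back. mm.
- peg_seat (a point): Seat for the crossbar: top face of the latching peg, 250 mm up, on the fixed stand. Level bar 10 mm square along x, tip at x -72 mm, the robot's side; post face at +45. Flap hinge at x -47, z +35, under an arm 14 wide, z 37 to 44, to the post; ears pass beside it. Enter along +x, bar underside 5 to 15 above peg; flap drops once bar centre is at x -10 to +10: lower it. The other stand has no flap.
- keeper (a joint): The gravity flap of the latching peg, rad: 0 hanging down, shut, as at the start; grows as its lower edge swings in and up towards the post, at most 1.5; cannot swing outwards. Light steel plate 16 mm wide, 4 thick, lower edge 33 mm below its hinge, 2 mm above the peg. Swings freely (under 1 N) and falls shut by its own weight.
- square_bar (a point): Centre of the crossbar of the other weight with an eye: square body 50 mm wide, 30 mm high, same yoke and axes, this point 80 mm above its underside. Not wanted: leave it standing. (A third weight has a knob and no eye.)
Things that resemble listed ones, but are neither listed nor needed, are in the scene too. Leave any green or purple look-alike of the part that bears weight_bar alone.

How it is judged:
By the outcome, as a careful person would: the job done as asked, in the order asked, and still so for the second after the job is handed in, with the robot touching nothing.
It also fails if it takes over 45 s, if anything falls off the work surface, if the arm or the gripper's body presses on something with over 40 N, if the wrist force passes 120 N, or if a joint passes its speed limit or range.

ROBOT

A 7-joint arm with a two-finger parallel gripper is mounted at the origin on the work surface. World frame = base frame: x ahead of the robot, y to its left, z up, the work surface at z = 0. Lengths are in m, angles in rad, forces in N, time in s.
With the tool pointing down it reaches from about 0.425 to 0.925 m from the base axis. Payload 6.8 kg.
Tool frame: the origin (TCP) lies between the finger pads; the fingertips stand r.tcp_to_tips ahead of it and the grasp point (between the pads) lies 3 mm ahead of it (r.tcp_to_tips is the distance from the TCP to the fingertips, in m); z points along the fingers, y is the line along which they close (so a half turn about z gives the same grasp; the last joint's range is limited). The gripper opens to 85 mm and grips with 20 to 120 N. Pads are 22 mm wide; open, the fingers measure 114 mm over their backs; the gripper's body (76 mm by 85 mm) begins 54 mm behind the grasp point. The pads swing forward as they close: fully open they stand 13 mm farther back than shut.
Start: joints at [1.062, 0.477, 0.022, 1.555, -0.011, 1.109, -0.083], TCP at [0.263, -0.622, 0.253] pointing down, gripper open.
Joint ranges: [-2.96, 2.96], [-0.34, 2.1], [-1.41, 1.46], [0.24, 2.44], [-1.37, 4.51], [0.17, 1.92], [-2.96, 2.96]. Speed limits (rad/s): [2.39, 2.39, 3.14, 3.14, 3.14, 3.14, 3.14].

INTERFACE

Orientations are given as a rotation vector (axis times angle).
In Python, from bench import r gives the robot as it stands. The module is installed in compiled form; this text tells all that it offers.
- The arm moves only by the tool step_arm, never from a script. Its argument "moves" is a list of rows, each an object of numbers: "rx", "ry", "rz": the turn, a rotation vector about the tool's x, y, z in degrees; "dx", "dy", "dz": the shift along the tool's x, y, z in mm; "gripper": the opening, from -1 (shut) to 1 (fully open). In form: [{"rx": .., "ry": .., "rz": .., "dx": .., "dy": .., "dz": .., "gripper": ..}, ...]. A call has 1 to 20 rows; each row shifts and turns the commanded pose from where the row before left it, along the tool's axes as they then stand; what a row does not reach is not made up. A row lasts 1/8 s, in which the tool goes at most 62.5 mm and 10.7 degrees, less where a joint would pass 70% of its speed; a pose out of reach is approached as far as the arm can. A call is refused whole if a number of a shift passes 62.5 or a number of a turn 10.7, either way. A call with a gripper value outside its range is refused whole. The fingers move at their own pace and stop on an object; "grip_force" is the grip in N (left out, the last holds). Time passes only in rows, so rows that do not move let the fingers close. It gives the time, the measured TCP pose, the force, the opening and the grip force at its end, in the units of the state.
- r.get_obs(): the state, without advancing time (a new reading comes with each control period).
- r.grab_frame(name): name is "side" or "top"; returns the picture (420x560x3 uint8, blue, green, red); there is no depth.
- r.camera_info(name): a dict with "mtx" (3x3 intrinsics, pixels), "rvec" (rotation vector, rad) and "tvec" (3), from world to camera coordinates, as OpenCV has them. Camera axes: x right, y down, z forward; pixel columns grow to the right and rows downward; lengths in m; the calibration is good to about 2 mm. A picture is of the moment at which its call begins. camera_info takes no time and is no camera call.
- r.hand_in(): hands the job in; it is judged then, once.
The state is a dict: "clock": time; "joints": joint angles; "qvel": joint speeds; "tau": joint torques, N m; "tcp_pos": TCP position; "orientation": TCP orientation; "contact_force": force on the tool from outside, world axes, zero at the start; "moment": the same for the moment, N m; "grip_width": finger opening in m; "gripper_force": force on a finger pad.
Only numpy, scipy, OpenCV 4.12 (cv2) and the standard library are available. Lean on these libraries where they do the work, as an engineer would, in place of code of your own. Each camera call takes 0.05 s, during which the arm holds its last target. There are 200 camera calls.

## Working session

There is one attempt and no reset: what is moved stays moved. The work goes in short steps, Python scripts to look and compute and a tool call to move; the robot and the scene stay as the last step left them, time stands still between calls to the robot, and variables do not carry over. Pictures are saved under pics/ and viewed, at most 10 in all, crops included, and the job is handed in when it is done.

Besides the shell and the picture viewer there is one more tool, called after "Call:" as name([rows], argument=value, ...), one row to a line, values as JSON. step_arm: Moves the arm, as the interface text tells. Its arguments: {"type":"object","properties":{"moves":{"type":"array","items":{"type":"object","properties":{"rx":{"type":"number"},"ry":{"type":"number"},"rz":{"type":"number"},"dx":{"type":"number"},"dy":{"type":"number"},"dz":{"type":"number"},"gripper":{"type":"number"}}}},"grip_force":{"type":"number"}},"required":["moves"]}

```bash
mkdir -p pics; python3 - <<'E'
from bench import r
import cv2,numpy as np
for n in("side","top"):
    cv2.imwrite(f"pics/{n}0.png",r.grab_frame(n)); c=r.camera_info(n)
    R=cv2.Rodrigues(np.array(c["rvec"],float))[0]
    print(n,np.round(c["mtx"],1).tolist(),np.round(-R.T@np.ravel(c["tvec"]),3),np.round(R,2).tolist())
o=r.get_obs();print(o["tcp_pos"],o["orientation"],o["grip_width"],r.tcp_to_tips,o["clock"])
print(cv2.Rodrigues(np.array(o["orientation"]))[0].round(3))
E
```

```text
side [[535.7, 0.0, 278.4], [0.0, 535.7, 205.3], [0.0, 0.0, 1.0]] [0.319 0.566 0.891] [[-0.95, -0.3, 0.01], [-0.23, 0.72, -0.66], [0.19, -0.63, -0.75]]
top [[381.3, 0.0, 276.7], [0.0, 381.3, 213.2], [0.0, 0.0, 1.0]] [ 0.382 -0.045  0.867] [[-0.01, -1.0, 0.01], [-0.99, 0.01, -0.17], [0.17, -0.01, -0.99]]
[ 0.2631535  -0.62107097  0.25243195] [-3.07721198e+00 -6.25014850e-01  6.59339685e-04] 0.08524649593442496 0.022 0.1
[[ 0.921  0.39  -0.001]
 [ 0.39  -0.921  0.001]
 [-0.    -0.002 -1.   ]]
```

View pics/side0.png

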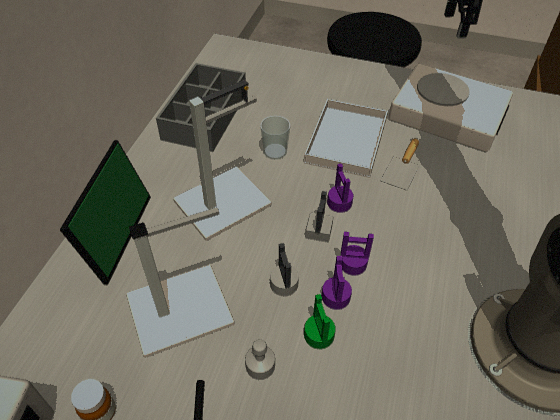

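View pics/top0.png

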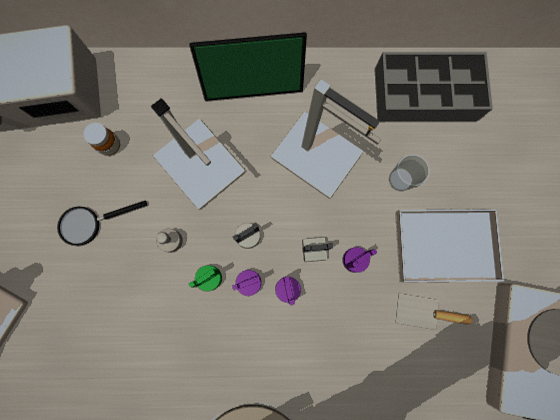

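Side view: the candidates are the grey round weight (284,275), the grey square weight (320,225), the knobbed one (260,360), the purple ones (340,195), (355,255) and (337,288), and the green one (320,325). I choose the grey round weight (side 284,275; top 247,235). The latching stand is at side (205,150), top (325,100); the plain one is at side (160,260). Next, close crops to check.

```bash
python3 - <<'E'
import cv2,numpy as np
s=cv2.imread("pics/side0.png");t=cv2.imread("pics/top0.png")
f=lambda im,x,y,w,h,k:cv2.resize(im[y:y+h,x:x+w],None,fx=k,fy=k,interpolation=cv2.INTER_CUBIC)
a=f(s,185,75,80,60,5);b=f(t,300,75,80,60,5);c=f(s,255,230,80,60,5);d=f(t,215,205,80,60,5)
cv2.imwrite("pics/crop0.png",np.clip(np.vstack([np.hstack([a,b]),np.hstack([c,d])])*1.5,0,255).astype(np.uint8))
E
```

```text
(no output)
```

View pics/crop0.png

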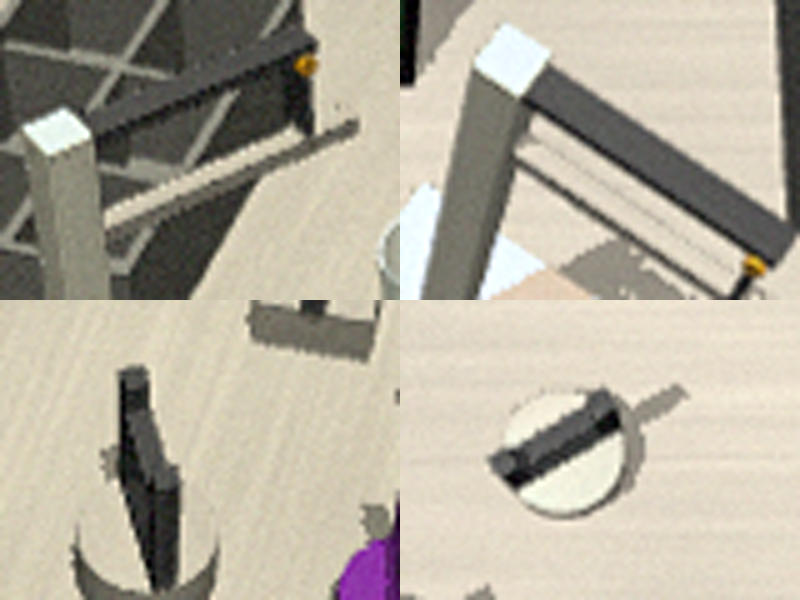

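The crops show the grey round body with its yoke and two ears (top ear tips about (237,238) and (255,225)), and the arm with an orange-hinged flap over the peg (side: peg tip about (256,99); top: arm end about (377,125)). Choice confirmed. Now casting rays.

```bash
cat >h.py <<'E'
from bench import r
import cv2,numpy as np
def cam(n):
    c=r.camera_info(n);R=cv2.Rodrigues(np.array(c["rvec"],float))[0];return np.array(c["mtx"],float),R,np.ravel(c["tvec"]).astype(float)
def ray(n,p,z):
    K,R,t=cam(n);C=-R.T@t;d=R.T@np.linalg.inv(K)@[p[0],p[1],1];return C+d*(z-C[2])/d[2]
def tri(ps,pt):
    A=[];
    for n in("side","top"):
        K,R,t=cam(n);A.append(K@np.c_[R,t])
    X=cv2.triangulatePoints(A[0],A[1],np.array(ps,float).reshape(2,1),np.array(pt,float).reshape(2,1));return (X[:3]/X[3]).ravel()
def proj(n,X):
    K,R,t=cam(n);return cv2.projectPoints(np.array(X,float).reshape(-1,1,3),cv2.Rodrigues(R)[0],t,K,None)[0].reshape(-1,2)
E
python3 - <<'E'
from h import *
np.set_printoptions(precision=4,suppress=True)
cr=lambda x0,y0,px,py,ox,oy:(x0+(px-ox)/5-.4,y0+(py-oy)/5-.4)
e1=ray("top",cr(215,205,508,464,400,300),.098);e2=ray("top",cr(215,205,603,399,400,300),.098)
print("ears top",e1,e2,(e1+e2)/2,np.linalg.norm(e1-e2),np.degrees(np.arctan2(*(e2-e1)[1::-1])))
s1=ray("side",cr(255,230,134,372,0,300),.098);s2=ray("side",cr(255,230,166,476,0,300),.098)
print("ears side",s1,s2,(s1+s2)/2,np.linalg.norm(s1-s2),np.degrees(np.arctan2(*(s2-s1)[1::-1])))
print("body top circ centre",ray("top",cr(215,205,562,452,400,300),.03))
A=[ray("top",cr(300,75,*p,400,0),.294) for p in((799,234),(772,266),(552,68),(525,100))]
for a in A:print("arm top",a)
d=(A[2]+A[3]-A[0]-A[1])/2;print(np.linalg.norm(d),np.degrees(np.arctan2(d[1],d[0])),np.linalg.norm(A[0]-A[1]),np.linalg.norm(A[2]-A[3]))
B=[ray("side",cr(185,75,*p,0,0),.294) for p in((318,42),(290,30),(90,140),(90,105))]
for a in B:print("arm side",a)
for p in((357,119),(338,117),(103,215),(300,130)):print("peg side",ray("side",cr(185,75,*p,0,0),.25))
for p in((530,148),(513,148)):print("peg@post top",ray("top",cr(300,75,*p,400,0),.25))
print("hinge",tri(cr(185,75,306,64,0,0),cr(300,75,753,266,400,0)))
E
```

```text
ears top [0.4619 0.027  0.098 ] [ 0.4882 -0.0113  0.098 ] [0.475  0.0079 0.098 ] 0.04644201003815237 -55.55310736009478
ears side [ 0.4867 -0.0095  0.098 ] [0.4621 0.0316 0.098 ] [0.4744 0.0111 0.098 ] 0.04793639545573003 120.93540837105388
body top circ centre [0.4741 0.0097 0.03  ]
arm top [ 0.6254 -0.2171  0.294 ]
arm top [ 0.6147 -0.208   0.294 ]
arm top [ 0.6822 -0.1401  0.294 ]
arm top [ 0.6712 -0.131   0.294 ]
0.09559571469284635 53.66056387692416 0.014096691568007974 0.014272286011058006
arm side [ 0.6132 -0.2048  0.294 ]
arm side [ 0.6256 -0.2087  0.294 ]
arm side [ 0.6711 -0.1255  0.294 ]
arm side [ 0.6789 -0.1442  0.294 ]
peg side [ 0.6042 -0.2197  0.25  ]
peg side [ 0.6116 -0.2186  0.25  ]
peg side [ 0.6753 -0.1367  0.25  ]
peg side [ 0.6228 -0.2066  0.25  ]
peg@post top [ 0.6757 -0.1389  0.25  ]
peg@post top [ 0.6757 -0.133   0.25  ]
hinge [ 0.6187 -0.205   0.2829]
```

Call:
step_arm([
  {"rz":-5,"gripper":1},
  {"rz":-5},
  {"dx":32.6,"dy":-25.9},
  {"dx":32.6,"dy":-25.9},
  {"dx":32.6,"dy":-25.9},
  {"dx":32.6,"dy":-25.9},
  {"dx":32.6,"dy":-25.9},
  {"dx":32.6,"dy":-25.9},
  {"dx":32.6,"dy":-25.9},
  {"dx":32.6,"dy":-25.9},
  {"dx":32.6,"dy":-25.9},
  {"dx":32.6,"dy":-25.9},
  {"dx":32.6,"dy":-25.9},
  {"dx":32.6,"dy":-25.9},
  {"dx":32.6,"dy":-25.9},
  {"dx":32.6,"dy":-25.9},
  {"dx":32.6,"dy":-25.9},
  {"dx":32.6,"dy":-25.9},
  {},
  {},
], grip_force=60)

```text
invalid input at $.moves[0]: expected keys rx, ry, rz, dx, dy, dz, gripper
```

Call:
step_arm([
  {"rx":0,"ry":0,"rz":-10,"dx":0,"dy":0,"dz":0,"gripper":1},
  {"rx":0,"ry":0,"rz":0,"dx":43.5,"dy":-34.5,"dz":0,"gripper":1},
  {"rx":0,"ry":0,"rz":0,"dx":43.5,"dy":-34.5,"dz":0,"gripper":1},
  {"rx":0,"ry":0,"rz":0,"dx":43.5,"dy":-34.5,"dz":0,"gripper":1},
  {"rx":0,"ry":0,"rz":0,"dx":43.5,"dy":-34.5,"dz":0,"gripper":1},
  {"rx":0,"ry":0,"rz":0,"dx":43.5,"dy":-34.5,"dz":0,"gripper":1},
  {"rx":0,"ry":0,"rz":0,"dx":43.5,"dy":-34.5,"dz":0,"gripper":1},
  {"rx":0,"ry":0,"rz":0,"dx":43.5,"dy":-34.5,"dz":0,"gripper":1},
  {"rx":0,"ry":0,"rz":0,"dx":43.5,"dy":-34.5,"dz":0,"gripper":1},
  {"rx":0,"ry":0,"rz":0,"dx":43.5,"dy":-34.5,"dz":0,"gripper":1},
  {"rx":0,"ry":0,"rz":0,"dx":43.5,"dy":-34.5,"dz":0,"gripper":1},
  {"rx":0,"ry":0,"rz":0,"dx":43.5,"dy":-34.5,"dz":0,"gripper":1},
  {"rx":0,"ry":0,"rz":0,"dx":43.5,"dy":-34.5,"dz":0,"gripper":1},
  {"rx":0,"ry":0,"rz":0,"dx":0,"dy":0,"dz":0,"gripper":1},
  {"rx":0,"ry":0,"rz":0,"dx":0,"dy":0,"dz":0,"gripper":1},
], grip_force=60)

```text
clock: 1.98
tcp_pos: [0.4757, 0.0094, 0.2529]
orientation: [3.012, 0.892, -0.002]
contact_force: [-0.1, 0.0, -0.7]
grip_width: 0.0854
gripper_force: 0.0
```

```bash
cat >>h.py <<'E'
def go(goal,ang,z=None):
    "tool-frame shift (mm) and rz (deg) to TCP goal with tool x at world angle ang"
    o=r.get_obs();R=cv2.Rodrigues(np.array(o["orientation"]))[0];p=np.array(o["tcp_pos"])
    a=np.degrees(np.arctan2(R[1,0],R[0,0]));t=np.radians(ang);Rn=np.array([[np.cos(t),np.sin(t),0],[np.sin(t),-np.cos(t),0],[0,0,-1]])
    print("clk",o["clock"],"tcp",p.round(4),"ang %.1f tilt"%a,R[:,2].round(4),"F",np.round(o["contact_force"],1),"w",o["grip_width"])
    print("rz %.1f"%(a-ang),"then shift",(Rn.T@(np.array(goal)-p)*1e3).round(1))
E
python3 -c "
from h import *
go([.4748,.0095,.094],33)"
```

```text
clk 1.975 tcp [0.4757 0.0094 0.2529] ang 33.0 tilt [-1.1e-03 -5.0e-04 -1.0e+00] F [-0.1  0.  -0.7] w 0.08542152272164595
rz -0.0 then shift [ -0.7  -0.6 158.9]
```

Call:
step_arm([
  {"rx":0,"ry":0,"rz":0,"dx":-0.7,"dy":-0.6,"dz":35,"gripper":1},
  {"rx":0,"ry":0,"rz":0,"dx":0,"dy":0,"dz":35,"gripper":1},
  {"rx":0,"ry":0,"rz":0,"dx":0,"dy":0,"dz":35,"gripper":1},
  {"rx":0,"ry":0,"rz":0,"dx":0,"dy":0,"dz":20,"gripper":1},
  {"rx":0,"ry":0,"rz":0,"dx":0,"dy":0,"dz":12,"gripper":1},
  {"rx":0,"ry":0,"rz":0,"dx":0,"dy":0,"dz":12,"gripper":1},
  {"rx":0,"ry":0,"rz":0,"dx":0,"dy":0,"dz":10,"gripper":1},
  {"rx":0,"ry":0,"rz":0,"dx":0,"dy":0,"dz":0,"gripper":1},
], grip_force=60)

```text
clock: 2.98
tcp_pos: [0.4749, 0.0099, 0.0939]
orientation: [-3.012, -0.891, 0.001]
contact_force: [0.5, 0.1, 1.2]
grip_width: 0.0855
gripper_force: 0.0
```

```bash
python3 -c "
from h import *
go([.4748,.0095,.094],33)
f=lambda im,x,y,w,h,k:cv2.resize(im[y:y+h,x:x+w],None,fx=k,fy=k,interpolation=cv2.INTER_CUBIC)
cv2.imwrite('pics/g1.png',np.clip(1.5*np.hstack([f(r.grab_frame('side'),235,200,100,110,4),f(r.grab_frame('top'),200,180,100,110,4)]),0,255))"
```

```text
clk 2.975 tcp [0.4749 0.0099 0.0939] ang 33.0 tilt [-9.e-04 -2.e-04 -1.e+00] F [0.5 0.1 1.2] w 0.08549410684537888
rz -0.0 then shift [-0.3  0.3 -0.1][ WARN:0@0.470] global loadsave.cpp:1063 imwrite_ Unsupported depth image for selected encoder is fallbacked to CV_8U.
```

View pics/g1.png

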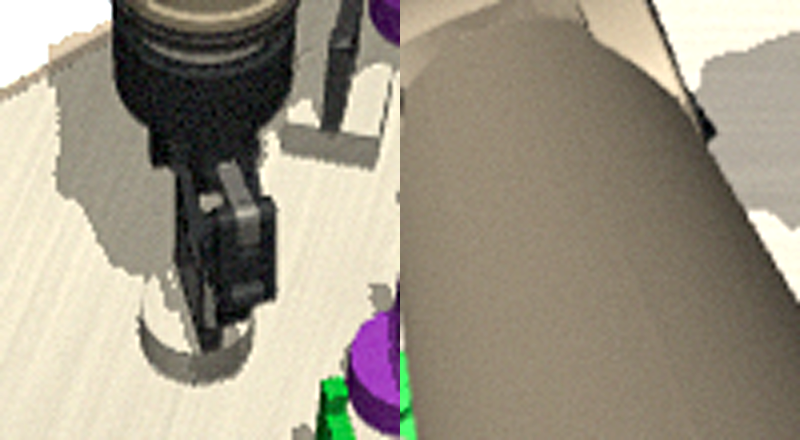

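The side crop (fingers about (290,262)) shows the fingers straddling the ears above the round body, with no contact. Close, then lift.

Call:
step_arm([
  {"rx":0,"ry":0,"rz":0,"dx":0,"dy":0,"dz":0,"gripper":-1},
  {"rx":0,"ry":0,"rz":0,"dx":0,"dy":0,"dz":0,"gripper":-1},
  {"rx":0,"ry":0,"rz":0,"dx":0,"dy":0,"dz":0,"gripper":-1},
  {"rx":0,"ry":0,"rz":0,"dx":0,"dy":0,"dz":0,"gripper":-1},
  {"rx":0,"ry":0,"rz":0,"dx":0,"dy":0,"dz":0,"gripper":-1},
  {"rx":0,"ry":0,"rz":0,"dx":0,"dy":0,"dz":0,"gripper":-1},
], grip_force=80)

```text
clock: 3.82
tcp_pos: [0.4755, 0.0102, 0.0952]
orientation: [3.012, 0.891, 0.001]
contact_force: [-3.0, 0.3, 8.8]
grip_width: 0.0539
gripper_force: 83.5
```

Call:
step_arm([
  {"rx":0,"ry":0,"rz":0,"dx":0,"dy":0,"dz":-15,"gripper":-1},
  {"rx":0,"ry":0,"rz":0,"dx":0,"dy":0,"dz":-30,"gripper":-1},
  {"rx":0,"ry":0,"rz":0,"dx":0,"dy":0,"dz":-40,"gripper":-1},
  {"rx":0,"ry":0,"rz":0,"dx":0,"dy":0,"dz":-40,"gripper":-1},
  {"rx":0,"ry":0,"rz":0,"dx":0,"dy":0,"dz":-30,"gripper":-1},
  {"rx":0,"ry":0,"rz":0,"dx":0,"dy":0,"dz":-20,"gripper":-1},
  {"rx":0,"ry":0,"rz":0,"dx":0,"dy":0,"dz":0,"gripper":-1},
], grip_force=80)

```text
clock: 4.7
tcp_pos: [0.4756, 0.0101, 0.2709]
orientation: [3.012, 0.891, 0.005]
contact_force: [0.5, -0.5, -4.7]
grip_width: 0.0545
gripper_force: 86.2
```

```bash
python3 -c "
from h import *
d=np.array([.592,.806,0]);s=np.array([.650,-.1718,.2785])
go(s-.14*d,53.7)"
```

```text
clk 4.7 tcp [0.4756 0.0101 0.2709] ang 33.0 tilt [ 3.1e-03 -1.0e-04 -1.0e+00] F [ 0.5 -0.5 -4.7] w 0.054503830084981816
rz -20.7 then shift [-183.3  248.2   -7.6]
```

Call:
step_arm([
  {"rx":0,"ry":0,"rz":-6.9,"dx":0,"dy":0,"dz":0,"gripper":-1},
  {"rx":0,"ry":0,"rz":-6.9,"dx":0,"dy":0,"dz":0,"gripper":-1},
  {"rx":0,"ry":0,"rz":-6.9,"dx":0,"dy":0,"dz":0,"gripper":-1},
  {"rx":0,"ry":0,"rz":0,"dx":-18.3,"dy":24.8,"dz":-0.8,"gripper":-1},
  {"rx":0,"ry":0,"rz":0,"dx":-18.3,"dy":24.8,"dz":-0.8,"gripper":-1},
  {"rx":0,"ry":0,"rz":0,"dx":-18.3,"dy":24.8,"dz":-0.8,"gripper":-1},
  {"rx":0,"ry":0,"rz":0,"dx":-18.3,"dy":24.8,"dz":-0.8,"gripper":-1},
  {"rx":0,"ry":0,"rz":0,"dx":-18.3,"dy":24.8,"dz":-0.8,"gripper":-1},
  {"rx":0,"ry":0,"rz":0,"dx":-18.3,"dy":24.8,"dz":-0.8,"gripper":-1},
  {"rx":0,"ry":0,"rz":0,"dx":-18.3,"dy":24.8,"dz":-0.8,"gripper":-1},
  {"rx":0,"ry":0,"rz":0,"dx":-18.3,"dy":24.8,"dz":-0.8,"gripper":-1},
  {"rx":0,"ry":0,"rz":0,"dx":-18.3,"dy":24.8,"dz":-0.8,"gripper":-1},
  {"rx":0,"ry":0,"rz":0,"dx":-18.3,"dy":24.8,"dz":-0.8,"gripper":-1},
  {"rx":0,"ry":0,"rz":0,"dx":0,"dy":0,"dz":0,"gripper":-1},
  {"rx":0,"ry":0,"rz":0,"dx":0,"dy":0,"dz":0,"gripper":-1},
], grip_force=80)

```text
clock: 6.58
tcp_pos: [0.5658, -0.2834, 0.2758]
orientation: [-2.801, -1.417, 0.002]
contact_force: [0.7, 0.2, -4.7]
grip_width: 0.0538
gripper_force: 86.3
```

```bash
python3 -c "
from h import *
d=np.array([.592,.806,0]);n=np.array([-.806,.592,0]);s=np.array([.650,-.1718,.2785])
go(s-.14*d,53.7)
S=s*[1,1,0]+[0,0,.25]
P=[S-.072*d+.005*n,S-.072*d-.005*n,S+.045*d+.005*n,S-.047*d+[0,0,.035],S-.050*d+.007*n+[0,0,.044]]
im=r.grab_frame('side');x,y=185,60;b=cv2.resize(im[y:y+110,x:x+140],None,fx=5,fy=5,interpolation=cv2.INTER_CUBIC)
b=np.clip(b*1.4,0,255).astype(np.uint8)
b=np.ascontiguousarray(b)
for q in proj('side',P):print(q.round(1)); cv2.circle(b,tuple(int(v) for v in ((q-[x,y]+.5)*5).round()),3,(0,0,255),1)
cv2.imwrite('pics/a1.png',b);print(b.shape)"
```

```text
clk 6.575 tcp [ 0.5658 -0.2834  0.2758] ang 53.7 tilt [-0.0024  0.0019 -1.    ] F [ 0.7  0.2 -4.7] w 0.053810432154348456
rz -0.0 then shift [-0.2  1.8 -2.7]
[257.6  96.3]
[254.7  93.7]
[205.7 119.3]
[244.7  84.6]
[248.   81.9]
(550, 700, 3)
```

View pics/a1.png

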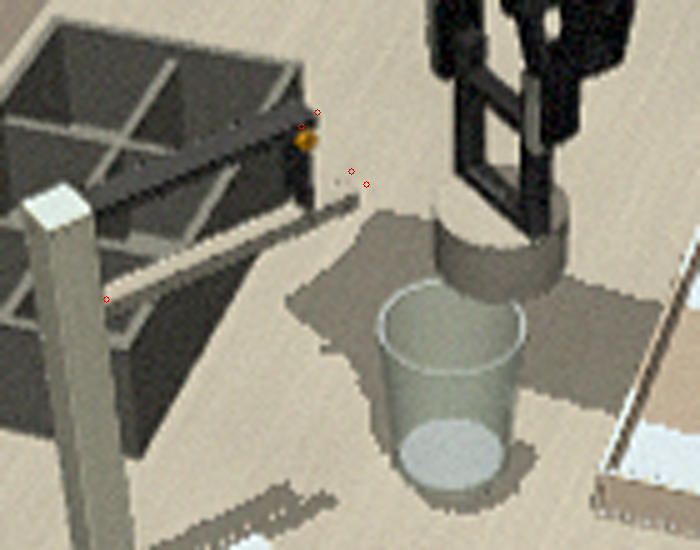

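Side view: the weight hangs upright in the gripper (body about (287,108) full-frame), the eye is open towards the peg, and the peg tip is at (256,98), 2-3 mm from my prediction. Checking the weight's height in the grip from the body's rim before going in.

```bash
python3 -c "
from h import *
o=r.get_obs();p=np.array(o['tcp_pos'])
th=np.linspace(0,6.283,90)
for off in(.010,.0145,.019):
  for zz in(-.08,-.05):
    q=proj('side',np.c_[p[0]+.028*np.cos(th),p[1]+.028*np.sin(th),0*th+p[2]-off+zz]);print(off,zz,'cols',q[:,0].min().round(1),q[:,0].max().round(1),'rows',q[:,1].min().round(1),q[:,1].max().round(1))
print('obs body: cols',185+433/5-.5,185+568/5-.5,'bottom row',60+304/5-.5,'top rim upper row',60+165/5-.5)
"
```

```text
0.01 -0.08 cols 270.5 297.5 rows 100.3 117.4
0.01 -0.05 cols 270.5 298.0 rows 88.6 105.7
0.0145 -0.08 cols 270.5 297.4 rows 102.0 119.1
0.0145 -0.05 cols 270.5 297.9 rows 90.4 107.5
0.019 -0.08 cols 270.5 297.3 rows 103.7 120.8
0.019 -0.05 cols 270.5 297.8 rows 92.2 109.2
obs body: cols 271.1 298.1 bottom row 120.3 top rim upper row 92.5
```

Call:
step_arm([
  {"rx":0,"ry":0,"rz":0.7,"dx":0,"dy":0.3,"dz":-4,"gripper":-1},
  {"rx":0,"ry":0,"rz":0,"dx":12,"dy":0,"dz":0,"gripper":-1},
  {"rx":0,"ry":0,"rz":0,"dx":14,"dy":0,"dz":0,"gripper":-1},
  {"rx":0,"ry":0,"rz":0,"dx":14,"dy":0,"dz":0,"gripper":-1},
  {"rx":0,"ry":0,"rz":0,"dx":14,"dy":0,"dz":0,"gripper":-1},
  {"rx":0,"ry":0,"rz":0,"dx":14,"dy":0,"dz":0,"gripper":-1},
  {"rx":0,"ry":0,"rz":0,"dx":12,"dy":0,"dz":0,"gripper":-1},
  {"rx":0,"ry":0,"rz":0,"dx":0,"dy":0,"dz":0,"gripper":-1},
  {"rx":0,"ry":0,"rz":0,"dx":0,"dy":0,"dz":0,"gripper":-1},
], grip_force=80)

```text
clock: 7.75
tcp_pos: [0.6146, -0.2214, 0.2812]
orientation: [2.812, 1.4, -0.001]
contact_force: [0.7, -0.7, -3.6]
grip_width: 0.0539
gripper_force: 86.3
```

```bash
python3 -c "
from h import *
d=np.array([.592,.806,0]);s=np.array([.650,-.1718,.280])
go(s,53)
f=lambda im,x,y,w,h,k:cv2.resize(im[y:y+h,x:x+w],None,fx=k,fy=k,interpolation=cv2.INTER_CUBIC)
cv2.imwrite('pics/a2.png',np.clip(1.4*np.hstack([f(r.grab_frame('side'),190,55,90,80,5),f(r.grab_frame('top'),310,80,70,80,5)]),0,255).astype(np.uint8))"
```

```text
clk 7.75 tcp [ 0.6146 -0.2214  0.2812] ang 52.9 tilt [-5.e-04 -6.e-04 -1.e+00] F [ 0.7 -0.7 -3.6] w 0.05394989703652891
rz -0.1 then shift [60.9 -1.6  1.2]
```

View pics/a2.png

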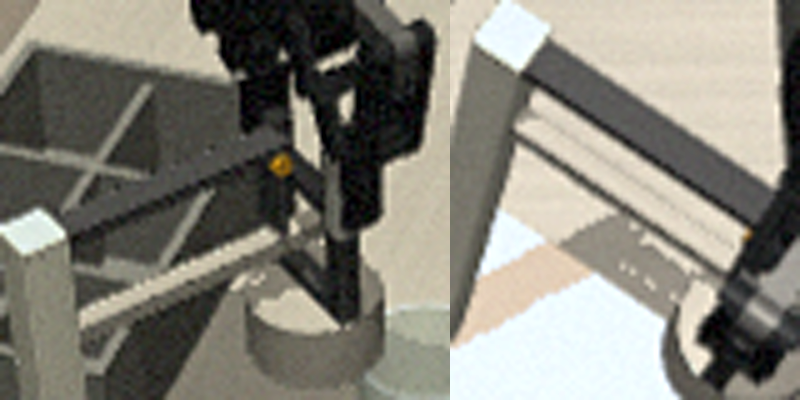

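The peg tip has entered the eye (side crop (320,215)), the flap is still shut ahead, and the bar is below the hinge. Pushing on to the seat.

Call:
step_arm([
  {"rx":0,"ry":0,"rz":0,"dx":3,"dy":-1.5,"dz":1,"gripper":-1},
  {"rx":0,"ry":0,"rz":0,"dx":6,"dy":0,"dz":0,"gripper":-1},
  {"rx":0,"ry":0,"rz":0,"dx":6,"dy":0,"dz":0,"gripper":-1},
  {"rx":0,"ry":0,"rz":0,"dx":6,"dy":0,"dz":0,"gripper":-1},
  {"rx":0,"ry":0,"rz":0,"dx":6,"dy":0,"dz":0,"gripper":-1},
  {"rx":0,"ry":0,"rz":0,"dx":6,"dy":0,"dz":0,"gripper":-1},
  {"rx":0,"ry":0,"rz":0,"dx":6,"dy":0,"dz":0,"gripper":-1},
  {"rx":0,"ry":0,"rz":0,"dx":6,"dy":0,"dz":0,"gripper":-1},
  {"rx":0,"ry":0,"rz":0,"dx":6,"dy":0,"dz":0,"gripper":-1},
  {"rx":0,"ry":0,"rz":0,"dx":6,"dy":0,"dz":0,"gripper":-1},
  {"rx":0,"ry":0,"rz":0,"dx":5,"dy":0,"dz":0,"gripper":-1},
  {"rx":0,"ry":0,"rz":0,"dx":0,"dy":0,"dz":0,"gripper":-1},
  {"rx":0,"ry":0,"rz":0,"dx":0,"dy":0,"dz":0,"gripper":-1},
  {"rx":0,"ry":0,"rz":0,"dx":0,"dy":0,"dz":0,"gripper":-1},
], grip_force=80)

```text
clock: 9.6
tcp_pos: [0.6509, -0.1707, 0.2803]
orientation: [2.812, 1.4, -0.0]
contact_force: [-0.2, -0.5, -4.8]
grip_width: 0.0541
gripper_force: 86.3
```

```bash
python3 -c "
from h import *
d=np.array([.592,.806,0]);s=np.array([.650,-.1718,.280])
go(s,53)
f=lambda im,x,y,w,h,k:cv2.resize(im[y:y+h,x:x+w],None,fx=k,fy=k,interpolation=cv2.INTER_CUBIC)
cv2.imwrite('pics/a3.png',np.clip(1.4*np.hstack([f(r.grab_frame('side'),190,55,90,80,5),f(r.grab_frame('top'),310,80,70,80,5)]),0,255).astype(np.uint8))"
```

```text
clk 9.6 tcp [ 0.6509 -0.1707  0.2803] ang 52.9 tilt [-1.e-04 -2.e-04 -1.e+00] F [-0.2 -0.5 -4.8] w 0.0541119204138894
rz -0.1 then shift [-1.4 -0.1  0.3]
```

View pics/a3.png

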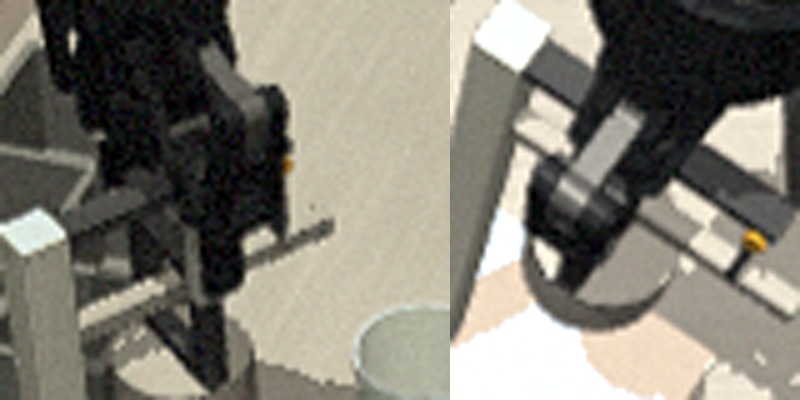

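The bar is past the flap, and the flap hangs shut again (top crop (740,262), side crop (280,230)). Lower onto the peg.

Call:
step_arm([
  {"rx":0,"ry":0,"rz":0,"dx":-1,"dy":0,"dz":2,"gripper":-1},
  {"rx":0,"ry":0,"rz":0,"dx":0,"dy":0,"dz":2,"gripper":-1},
  {"rx":0,"ry":0,"rz":0,"dx":0,"dy":0,"dz":2,"gripper":-1},
  {"rx":0,"ry":0,"rz":0,"dx":0,"dy":0,"dz":1,"gripper":-1},
  {"rx":0,"ry":0,"rz":0,"dx":0,"dy":0,"dz":0,"gripper":-1},
], grip_force=80)

```text
clock: 10.32
tcp_pos: [0.6504, -0.1711, 0.2732]
orientation: [-2.812, -1.401, 0.0]
contact_force: [0.6, 0.4, -5.0]
grip_width: 0.0538
gripper_force: 86.3
```

Call:
step_arm([
  {"rx":0,"ry":0,"rz":0,"dx":0,"dy":0,"dz":1,"gripper":-1},
  {"rx":0,"ry":0,"rz":0,"dx":0,"dy":0,"dz":1,"gripper":-1},
  {"rx":0,"ry":0,"rz":0,"dx":0,"dy":0,"dz":0,"gripper":-1},
  {"rx":0,"ry":0,"rz":0,"dx":0,"dy":0,"dz":0,"gripper":-1},
], grip_force=80)

```text
clock: 10.82
tcp_pos: [0.6505, -0.1711, 0.2713]
orientation: [2.812, 1.401, 0.0]
contact_force: [0.2, 0.9, -4.1]
grip_width: 0.054
gripper_force: 86.3
```

Call:
step_arm([
  {"rx":0,"ry":0,"rz":0,"dx":0,"dy":0,"dz":1,"gripper":-1},
  {"rx":0,"ry":0,"rz":0,"dx":0,"dy":0,"dz":0,"gripper":-1},
  {"rx":0,"ry":0,"rz":0,"dx":0,"dy":0,"dz":0,"gripper":-1},
], grip_force=80)

```text
clock: 11.2
tcp_pos: [0.6505, -0.1711, 0.2703]
orientation: [2.812, 1.401, -0.0]
contact_force: [0.6, -0.1, -4.7]
grip_width: 0.0545
gripper_force: 86.3
```

Call:
step_arm([
  {"rx":0,"ry":0,"rz":0,"dx":0,"dy":0,"dz":1,"gripper":-1},
  {"rx":0,"ry":0,"rz":0,"dx":0,"dy":0,"dz":0,"gripper":-1},
  {"rx":0,"ry":0,"rz":0,"dx":0,"dy":0,"dz":0,"gripper":-1},
], grip_force=80)

```text
clock: 11.58
tcp_pos: [0.6506, -0.1711, 0.2694]
orientation: [2.812, 1.401, 0.0]
contact_force: [-0.3, -0.4, -2.9]
grip_width: 0.054
gripper_force: 86.6
```

Call:
step_arm([
  {"rx":0,"ry":0,"rz":0,"dx":0,"dy":0,"dz":0.7,"gripper":-1},
  {"rx":0,"ry":0,"rz":0,"dx":0,"dy":0,"dz":0,"gripper":-1},
  {"rx":0,"ry":0,"rz":0,"dx":0,"dy":0,"dz":0,"gripper":-1},
], grip_force=80)

```text
clock: 11.95
tcp_pos: [0.6506, -0.1711, 0.2693]
orientation: [2.812, 1.401, 0.001]
contact_force: [-2.8, 0.7, 3.3]
grip_width: 0.0541
gripper_force: 87.0
```

Call:
step_arm([
  {"rx":0,"ry":0,"rz":0,"dx":0,"dy":0,"dz":-0.3,"gripper":-1},
  {"rx":0,"ry":0,"rz":0,"dx":0,"dy":0,"dz":0,"gripper":0.35},
  {"rx":0,"ry":0,"rz":0,"dx":0,"dy":0,"dz":0,"gripper":0.42},
  {"rx":0,"ry":0,"rz":0,"dx":0,"dy":0,"dz":0,"gripper":0.5},
  {"rx":0,"ry":0,"rz":0,"dx":0,"dy":0,"dz":0,"gripper":0.6},
  {"rx":0,"ry":0,"rz":0,"dx":0,"dy":0,"dz":0,"gripper":0.75},
  {"rx":0,"ry":0,"rz":0,"dx":0,"dy":0,"dz":0,"gripper":0.9},
  {"rx":0,"ry":0,"rz":0,"dx":0,"dy":0,"dz":0,"gripper":0.9},
  {"rx":0,"ry":0,"rz":0,"dx":0,"dy":0,"dz":0,"gripper":0.9},
], grip_force=20)

```text
clock: 13.08
tcp_pos: [0.6505, -0.1711, 0.2689]
orientation: [2.812, 1.401, 0.0]
contact_force: [0.3, -0.4, -0.6]
grip_width: 0.0806
gripper_force: 0.0
```

Call:
step_arm([
  {"rx":0,"ry":0,"rz":0,"dx":0,"dy":0,"dz":-6,"gripper":0.9},
  {"rx":0,"ry":0,"rz":0,"dx":0,"dy":0,"dz":-10,"gripper":0.9},
  {"rx":0,"ry":0,"rz":0,"dx":0,"dy":0,"dz":-15,"gripper":0.9},
  {"rx":0,"ry":0,"rz":0,"dx":0,"dy":0,"dz":-20,"gripper":0.9},
  {"rx":0,"ry":0,"rz":0,"dx":0,"dy":0,"dz":-25,"gripper":0.9},
  {"rx":0,"ry":0,"rz":0,"dx":0,"dy":0,"dz":-25,"gripper":0.9},
  {"rx":0,"ry":0,"rz":0,"dx":-30,"dy":0,"dz":0,"gripper":0.9},
  {"rx":0,"ry":0,"rz":0,"dx":-40,"dy":0,"dz":0,"gripper":0.9},
  {"rx":0,"ry":0,"rz":0,"dx":-40,"dy":0,"dz":0,"gripper":0.9},
  {"rx":0,"ry":0,"rz":0,"dx":-40,"dy":0,"dz":0,"gripper":0.9},
  {"rx":0,"ry":0,"rz":0,"dx":0,"dy":0,"dz":0,"gripper":0.9},
], grip_force=20)

```text
clock: 14.45
tcp_pos: [0.5579, -0.2951, 0.3713]
orientation: [2.814, 1.39, -0.001]
contact_force: [0.5, -0.4, 1.3]
grip_width: 0.0809
gripper_force: 0.0
```

```bash
python3 -c "
from h import *
f=lambda im,x,y,w,h,k:cv2.resize(im[y:y+h,x:x+w],None,fx=k,fy=k,interpolation=cv2.INTER_CUBIC)
cv2.imwrite('pics/a4.png',np.clip(1.4*np.hstack([f(r.grab_frame('side'),180,55,90,100,5),f(r.grab_frame('top'),310,80,70,100,5)]),0,255).astype(np.uint8))"
```

```text
(no output)
```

View pics/a4.png

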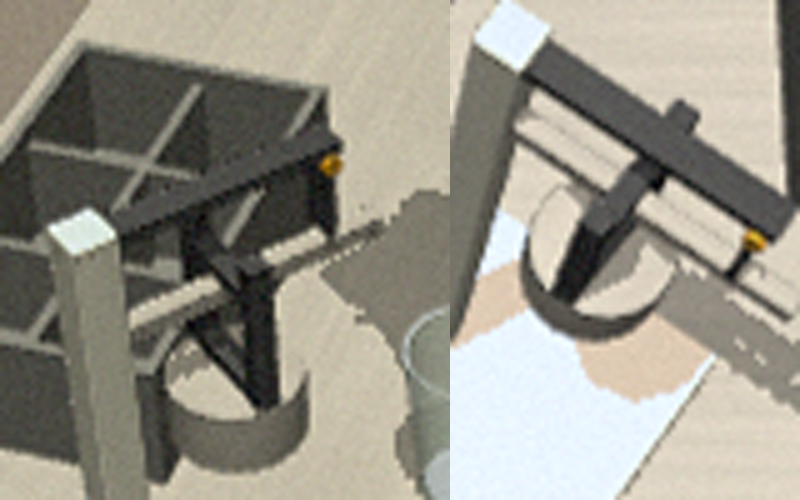

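The weight hangs level with its crossbar on the peg (side crop (245,275)). The flap is shut in front of it (side (330,205)), the ears stand either side of the arm, and the gripper is clear.

```bash
python3 -c "
from bench import r
print(r.hand_in())"
```

```text
the job is handed in; nothing more can be done
None
```

The round weight hangs from the latching peg with the flap shut in front of it, the square weight was left untouched, and I handed the job in at about 14.5 s on the robot's clock; the hand-in returned no verdict.

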